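# Put the covered coin tray into the cash box and take off its cover

## Robot

A 6-joint arm with a two-finger parallel gripper is mounted at the origin on the work surface. World frame = base frame: x ahead of the robot, y to its left, z up, the work surface at z = 0. Lengths are in mm, angles in rad, forces in N, time in s.
With the tool pointing down it reaches from about 300 to 750 mm from the base axis. Payload 8.5 kg.
Tool frame: the origin (TCP) lies between the finger pads; the fingertips stand 17 mm ahead of it and the grasp point (between the pads) lies 2 mm behind it; x points along the fingers, y is the direction in which the jaws open and shut, and the axes are right-handed (so a half turn about x gives the same grasp; the last joint's range is limited). The gripper opens to 85 mm and grips with 20 to 120 N. Pads are 22 mm wide; open, the fingers measure 114 mm over their backs; the gripper's body (76 mm by 85 mm) begins 54 mm behind the grasp point. The pads swing forward as they close: fully open they stand 13 mm farther back than shut.
Start: joints at [1.061, 0.381, 1.297, -0, 1.464, -0.215], TCP at [159.793, 526.257, 228.322] pointing down, gripper open.
Joint ranges: [-3.11, 3.11], [-0.89, 2.33], [0.22, 2.48], [-1.42, 4.56], [0.17, 2.85], [-2.88, 2.88]. Speed limits (rad/s): [2.39, 2.39, 3.14, 3.14, 3.14, 3.14].

## Interface

Orientations are given as a unit quaternion [w, x, y, z].
In Python, from bench import manip, command_gripper, solver, state, capture gives the robot as it stands. Calls block until the motion is done:
- manip.move_ptp(position, orientation): joint-space move of the TCP to a pose.
- manip.move_l(position, velocity=150, rot=None, max_force=None): straight line of the TCP; rot=None keeps the orientation; velocity is the mean speed in mm/s. With max_force (N) it stops when the force on the tool has changed by that much, and returns True; else False.
- manip.set_joints(angles): joint-space move.
- command_gripper(opening, squeeze=None): opening from 0.0 (shut) to 1.0 (fully open); squeeze is the grip in N (None keeps the last); returns when the fingers have stopped.
- manip.hold(seconds).
- solver.inverse_kinematics(position, orientation): joint angles nearest the present ones, or None.
- state(): the state.
- capture(name): name is "scene" or "side" or "wrist"; returns a dict with "frame" (420x560x3 uint8, red, green, blue), "camera_matrix" (3x3 intrinsics, pixels), "rvec" (rotation vector, rad) and "tvec" (3), from world to camera coordinates, as OpenCV has them. Camera axes: x right, y down, z forward; pixel columns grow to the right and rows downward; lengths in mm; the calibration is good to about 2 mm. A picture is of the moment at which its call begins. There is no depth.
A pose or a line that the arm cannot do raises manip.IKError and nothing moves.
- manip.finish_job(): hands the job in, once; it reports no verdict.
The state is a dict: "time": time; "q": joint angles; "joint_vel": joint speeds; "joint_efforts": joint torques, N m; "tool_pos": TCP position; "eef_rot": TCP orientation; "force": force on the tool from outside, world axes, zero at the start; "torque": the same for the moment, N m; "grip_width": opening from 0.0 (shut) to 1.0 (fully open).
Only numpy, scipy, OpenCV 4.12 (cv2) and the standard library are available. Lean on these libraries where they do the work, as an engineer would, in place of code of your own. Each camera call takes 0.05 s, during which the arm holds its last target.

## Task

The counted change stands on the swivel plate in a coin tray, the cash box's inner lid, with a loose cover, the outer lid, lying on it: lift both together by the tray's own handle, which comes up through the slot in the cover, lower them into the open cash box until the tray sits level and fully down on its ledges, and only then let go. Then take the cover by its raised collar and lift it alone, straight up off the tray, leaving the tray seated and untouched, and finish while still holding the cover level in the air, well clear above the tray's handle. Do not tip the tray or shift the calculator, scanner, tape dispenser and cash dish.

Things in the scene. Friction and masses are not known exactly. Their poses are not given: they have to be found in the camera images.
- turntable: Swivel plate on the counter: a grey disc with a black rubber top, 280 mm across, its top 27 mm above the counter, on a black foot. The disc spins freely about the vertical axis. Origin: on the axis, at counter height.
- tray: Black coin tray (inner lid), coins fixed inside, 0.35-0.55 kg. Tub 128 (x) by 176 (y) by 30 mm; flange 144 by 204 mm round its top, 30-34 mm above the underside. Handle: see point tray_handle. Origin: centre of the underside, z up; half a turn makes no difference. Starts on the swivel plate, cover on. Seated in the cash box, its origin is 22 mm above the box's and its y axis along the box's.
- cover: Grey cover (outer lid), 0.13 kg, loose on the tray's flange (2 mm play): plate 138 (x) by 198 (y) by 3 mm. The tray's handle stands up through a 28 (x) by 116 (y) mm slot in its middle, 8 mm of room all round; a collar stands round the slot, see point cover_collar. Origin: middle of the plate's underside, 34 mm above the tray's origin when on; axes as the tray's.
- cashbox: Grey steel cash box, fixed, 161 (x) by 221 (y) by 70 mm high, walls 4 mm, open on top: mouth 153 by 213 mm, 4.5 mm of room round the tray's flange. Inside each y end a ledge 14 mm wide, top 52 mm above the origin, carries the flange; the tub hangs between them. Its lid lies thrown back on the +x side, to 250 mm from the origin, below the rim. Origin: centre of the underside, on the counter.
- tray_handle (a point): Middle of the tray's bridge handle, 75 mm above the tray's origin: a black bar 100 mm long (tray's y), 12 mm thick (x), from 66 to 84 mm above the tray's underside, on a post at each end. With the cover on, the bar begins 11 mm and ends 29 mm above the collar's top.
- cover_collar (a point): Middle of the cover's collar, 12 mm above the cover's origin. The collar is the cover's grip: 36 mm wide (x) and 124 mm long (y) outside, walls 4 mm, from 3 mm (plate's top) to 21 mm above the cover's origin. Pinch it across its 36 mm, the tray's handle standing between the fingers.
- calculator: Desk calculator, 120 by 76 by 23 mm, loose, not to be moved. Origin: centre of the underside.
- scanner: White bar code scanner on a stand with a round black foot, 96 mm across, 165 mm high, loose, not to be moved. Origin: centre of the underside.
- tape_dispenser: Black tape dispenser with a roll of clear tape, 150 by 58 by 95 mm, loose, not to be moved. Origin: centre of the underside.
- cash_dish: Brown cash dish with a studded black mat, 165 by 125 by 20 mm, loose, not to be moved. Origin: centre of the underside.
There are look-alikes about, which are no part of the job. Leave any blue look-alike of the cover alone. What is shaped like the tray but purple is not meant.

How it is judged (in metres and radians):
On the way, in this order (a step that is already met when the one before it is completed fails the run):
1. tray and cover, one on the other, are lifted together off the swivel plate (height (world z) of tray above 0.05 m and z of cover in the frame of tray between 0.031 and 0.0375 m and contact force between the fingers and tray above 1 N and contact force between tray and turntable below 0.01 N), for 0.2 s.
2. the tray is fully down in the cash box, level, the cover still on, and the fingers have let go of the tray (z of tray in the frame of cashbox between 0.0195 and 0.0245 m and horizontal distance between tray and cashbox below 0.01 m and angle between tray's own z axis and vertical below 0.03 rad and angle between the y axis of tray and the y axis of cashbox, either way round below 0.12 rad and z of cover in the frame of tray between 0.031 and 0.0375 m and contact force between the fingers and tray below 0.3 N), for 0.2 s.
At the end, for the whole second after the job is handed in: The tray rests level on both ledges of the cash box (within 2.5 mm of its seated height, 10 mm sideways, 0.03 rad), still and untouched; the fingers hold the cover still, within 0.2 rad of level, its underside over 89 mm above the tray's underside (5 mm above the handle), touching nothing else (z of tray in the frame of cashbox between 0.0195 and 0.0245 m and horizontal distance between tray and cashbox below 0.01 m and angle between tray's own z axis and vertical below 0.03 rad and angle between the y axis of tray and the y axis of cashbox, either way round below 0.12 rad and contact force between the fingers and tray below 0.3 N and linear speed of tray below 0.01 m/s and z of cover in the frame of tray above 0.089 m and angle between cover's own z axis and vertical below 0.2 rad and linear speed of cover below 0.03 m/s and contact force between the fingers and cover above 1 N and contact force between cover and tray below 0.05 N and contact force between cover and cashbox below 0.05 N and contact force between cover and turntable below 0.05 N and contact force between cover and calculator below 0.05 N and contact force between cover and scanner below 0.05 N and contact force between cover and tape_dispenser below 0.05 N and contact force between cover and cash_dish below 0.05 N); the arm keeps its last pose, push and grip.
It fails at once if the cover comes off the tray (more than 8 mm up) while the tray is not seated in the cash box, or drags the tray off its seat (z of cover in the frame of tray above 0.042 m and not (z of tray in the frame of cashbox between 0.0195 and 0.0245 m and horizontal distance between tray and cashbox below 0.01 m and angle between tray's own z axis and vertical below 0.03 rad and angle between the y axis of tray and the y axis of cashbox, either way round below 0.12 rad)).
It fails at once if the fingers touch the tray while the cover is off it (z of cover in the frame of tray above 0.042 m and contact force between the fingers and tray above 2 N).
It fails at once if the tray is let go in the air (dropped from more than 14 mm over its seat) (height (world z) of tray above 0.036 m and contact force between the fingers and tray below 0.05 N and contact force between tray and turntable below 0.01 N and z of tray in the frame of cashbox above 0.036 m).
It fails at once if the tray is tipped by more than 0.35 rad (angle between tray's own z axis and vertical above 0.35 rad).
It fails at once if the calculator, scanner, tape dispenser or cash dish is shifted by more than 15 mm (distance of any of calculator, scanner, tape_dispenser, cash_dish from where it was at the start of the episode above 0.015 m).
It also fails if it takes over 51 s, if anything falls off the work surface, if the arm or the gripper's body presses on something with over 40 N, if the wrist force passes 120 N, or if a joint passes its speed limit or range.

## Working session

There is one attempt and no reset: what is moved stays moved. The work goes in short steps, each a Python script; the robot and the scene stay as the last script left them, time stands still between calls to the robot, and variables do not carry over. Pictures are saved under pics/ and viewed, and the job is handed in when it is done.

```bash
ls; mkdir -p pics; python3 - <<'E'
from bench import manip, command_gripper, solver, state, capture
import cv2,numpy as np,pickle
for n in ["scene","side","wrist"]:
    c=capture(n); cv2.imwrite(f"pics/{n}0.png",cv2.cvtColor(c["frame"],cv2.COLOR_RGB2BGR)); pickle.dump(c,open(f"pics/{n}0.pkl","wb"))
    R=cv2.Rodrigues(np.array(c["rvec"],float))[0]; print(n,(-R.T@np.array(c["tvec"]).ravel()).round(),np.array(c["camera_matrix"]).round(1).tolist())
print(state())
E
```

```text
pics
scene [1054. -969.  864.] [[440.0, 0.0, 277.0], [0.0, 440.0, 216.5], [0.0, 0.0, 1.0]]
side [  439. -1255.  1164.] [[470.2, 0.0, 277.8], [0.0, 470.2, 209.1], [0.0, 0.0, 1.0]]
wrist [ 84. 549. 374.] [[347.4, 0.0, 278.2], [0.0, 347.4, 207.9], [0.0, 0.0, 1.0]]
{'time': 0.15, 'q': array([ 1.06070716e+00,  3.81073961e-01,  1.29805768e+00,  1.87791405e-05,
        1.46358336e+00, -2.15282934e-01]), 'joint_vel': array([ 1.66500631e-03, -3.17841957e-03, -4.17942944e-03,  8.67807235e-05,
        1.85660549e-03, -7.45047848e-04]), 'joint_efforts': array([ 2.33143444e-03, -4.48625028e+01, -2.31345749e+01, -1.65594770e-04,
        3.75276577e-03,  7.54716439e-05]), 'tool_pos': array([159.68116099, 526.07496793, 227.84580374]), 'eef_rot': array([ 0.69929162,  0.10348474,  0.69958553, -0.10422205]), 'force': array([-0.25188232,  0.08724604, -1.40906279]), 'torque': array([-0.01297591,  0.02819669,  0.02587226]), 'grip_width': 1.0032861554246144}
```

View pics/scene0.png

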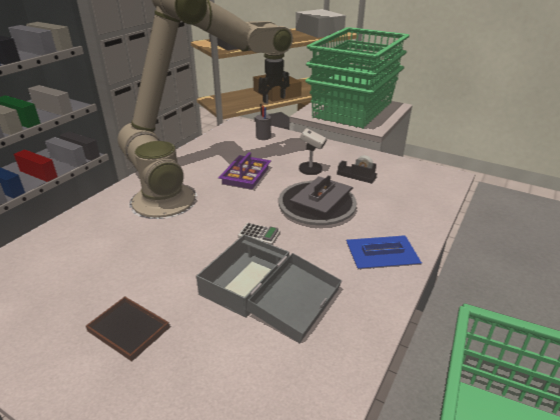

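View pics/side0.png

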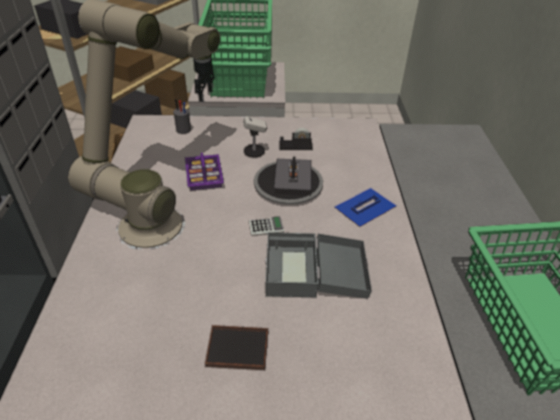

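View pics/wrist0.png

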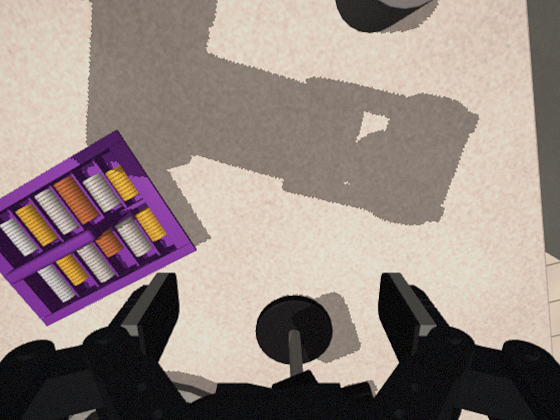

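The candidates in the scene view are the grey cover with the black handle on the swivel plate at (322,192), the purple tray at (245,170), and the blue cover at (383,250). The first fits, because it is grey and black and stands on the plate. I'll confirm it in an enlarged crop and get rough positions.

```bash
cat > h.py <<'E'
import cv2,numpy as np,pickle
def ray(c,u,v,z):
    K=np.array(c["camera_matrix"],float);R=cv2.Rodrigues(np.array(c["rvec"],float))[0];t=np.array(c["tvec"],float).ravel()
    d=R.T@np.linalg.solve(K,[u,v,1]);o=-R.T@t
    return (o+d*(z-o[2])/d[2])
def proj(c,P):
    P=np.atleast_2d(np.array(P,float))
    return cv2.projectPoints(P,np.array(c["rvec"],float),np.array(c["tvec"],float),np.array(c["camera_matrix"],float),None)[0].reshape(-1,2)
def save(c,n):
    cv2.imwrite(f"pics/{n}.png",cv2.cvtColor(c["frame"],cv2.COLOR_RGB2BGR)); pickle.dump(c,open(f"pics/{n}.pkl","wb"))
E
python3 - <<'E'
import cv2
from h import *
a=cv2.imread("pics/scene0.png");b=cv2.imread("pics/side0.png")
c=cv2.resize(a[150:260,250:390],None,fx=4,fy=4,interpolation=cv2.INTER_CUBIC);cv2.imwrite("pics/cropA.png",c[:,:,:])
cv2.imwrite("pics/cropB.png",cv2.resize(a[220:345,185:350],None,fx=4,fy=4,interpolation=cv2.INTER_CUBIC))
s=pickle.load(open("pics/scene0.pkl","rb"));d=pickle.load(open("pics/side0.pkl","rb"))
print(ray(s,317,202,27),ray(d,288,181,27),ray(d,291,265,0), ray(d,254,150,0))
E
```

```text
[510.5792271  235.46558805  27.        ] [503.51030608 242.9149952   27.        ] [ 505.92912258 -184.83813169    0.        ] [358.17435446 503.41497209   0.        ]
```

View pics/cropA.png

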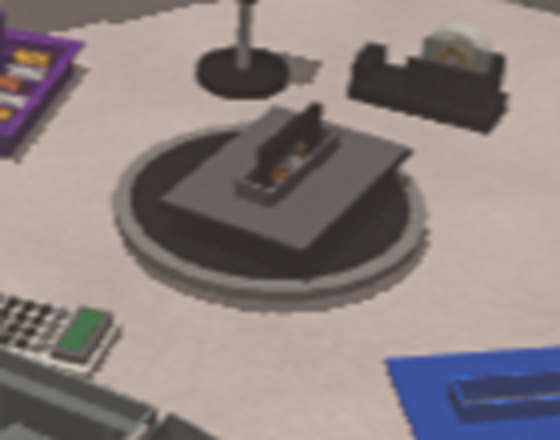

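View pics/cropB.png

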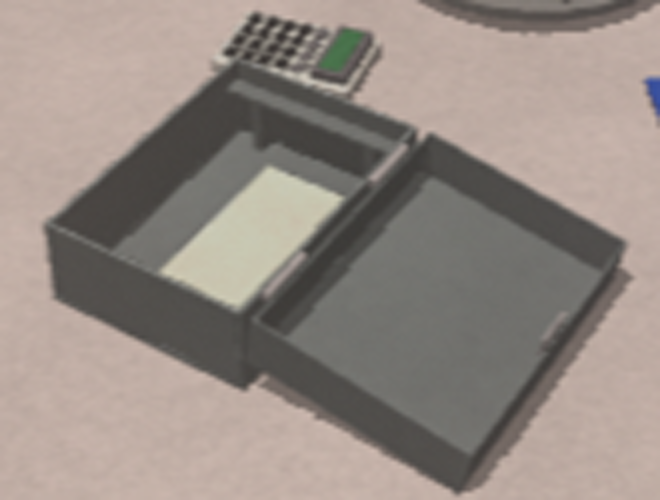

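The crop confirms it: the grey plate and collar have the black handle through the slot. Next, rough fits, then a wrist look at both the tray and the box.

```bash
python3 - <<'E'
from h import *
from scipy.spatial.transform import Rotation as Ro
s=pickle.load(open("pics/scene0.pkl","rb"));w=pickle.load(open("pics/wrist0.pkl","rb"))
P=np.array([ray(s,250+u/4,150+v/4,64) for u,v in [(163,200),(300,249),(413,152),(272,107)]]);print(P.round(),P.mean(0))
print([np.linalg.norm(P[i]-P[i-1]).round() for i in range(4)])
e=P[2]-P[1]+P[3]-P[0];print("y ang",np.degrees(np.arctan2(e[1],e[0])))
B=np.array([ray(s,185+u/4,220+v/4,70) for u,v in [(47,228),(245,317),(413,132),(238,68)]]);print(B.round(),B.mean(0))
e=B[2]-B[1]+B[3]-B[0];print("box y ang",np.degrees(np.arctan2(e[1],e[0])),[np.linalg.norm(B[i]-B[i-1]).round() for i in range(4)])
q=[0.69929162,0.10348474,0.69958553,-0.10422205];T=Ro.from_quat(q[1:]+q[:1]).as_matrix();print(T.round(3))
R=cv2.Rodrigues(np.array(w["rvec"],float))[0];o=-R.T@np.array(w["tvec"]).ravel()
print("cam in tool",T.T@(o-[159.7,526.1,227.8]),"axes in tool\n",(T.T@R.T).round(3))
E
```

```text
[[452. 148.  64.]
 [585. 140.  64.]
 [604. 331.  64.]
 [461. 341.  64.]] [525.4711772  239.93331542  64.        ]
[np.float64(193.0), np.float64(133.0), np.float64(193.0), np.float64(144.0)]
y ang 85.78758720110346
[[ 428. -323.   70.]
 [ 587. -324.   70.]
 [ 588. -111.   70.]
 [ 438. -112.   70.]] [ 510.19582066 -217.72698051   70.        ]
box y ang 88.4588592094729 [np.float64(211.0), np.float64(159.0), np.float64(213.0), np.float64(150.0)]
[[-0.001  0.291  0.957]
 [-0.001  0.957 -0.291]
 [-1.    -0.001 -0.   ]]
cam in tool [-145.8939292    -0.72263103  -79.01420555] axes in tool
 [[ 0.    -0.309  0.951]
 [ 1.     0.    -0.   ]
 [ 0.     0.951  0.309]]
```

```bash
cat >> h.py <<'E'
from scipy.spatial.transform import Rotation as Ro
def quat(a):
    # tool x down, tool y at angle a (deg) in world xy
    a=np.radians(a); y=np.array([np.cos(a),np.sin(a),0]);x=np.array([0,0,-1.]);z=np.cross(x,y)
    q=Ro.from_matrix(np.c_[x,y,z]).as_quat(); return [q[3],q[0],q[1],q[2]]
E
python3 - <<'E'
from bench import *
from h import *
from bench import manip, command_gripper, solver, state, capture
for a in(-4,176):
  for p in ([525,240,330],[525,240,104],[510,-218,330],[510,-218,99]):
    j=solver.inverse_kinematics(p,quat(a)); print(a,p,None if j is None else np.round(j,2))
E
```

```text
-4 [525, 240, 330] [ 0.22  0.38  1.   -0.    1.75  0.29]
-4 [525, 240, 104] [ 0.22  0.54  1.41 -0.    1.19  0.29]
-4 [510, -218, 330] [-0.62  0.34  1.07 -0.    1.73 -0.55]
-4 [510, -218, 99] [-0.62  0.52  1.48 -0.    1.15 -0.55]
176 [525, 240, 330] [ 0.22  0.38  1.   -0.    1.75 -2.85]
176 [525, 240, 104] [ 0.22  0.54  1.41 -0.    1.19 -2.85]
176 [510, -218, 330] [-0.62  0.34  1.07 -0.    1.73  2.59]
176 [510, -218, 99] [-0.62  0.52  1.48 -0.    1.15  2.59]
```

```bash
python3 - <<'E'
from bench import manip, command_gripper, solver, state, capture
from h import *
manip.move_l([159.8,526.2,330],velocity=200)
manip.move_ptp([525,240,330],quat(-4))
c=capture("wrist");save(c,"w1");print(state()["time"],state()["tool_pos"])
manip.move_ptp([510,-218,330],quat(-2))
c=capture("wrist");save(c,"w2");print(state()["time"],state()["tool_pos"])
E
```

```text
2.5583 [524.46926983 240.914702   330.08551619]
4.2833 [ 510.38167957 -217.06552955  330.10379854]
```

View pics/w1.png

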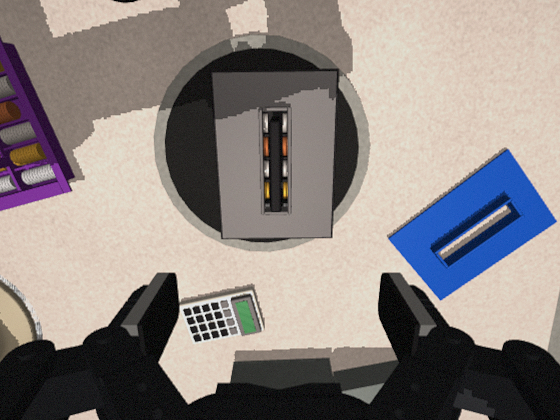

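View pics/w2.png

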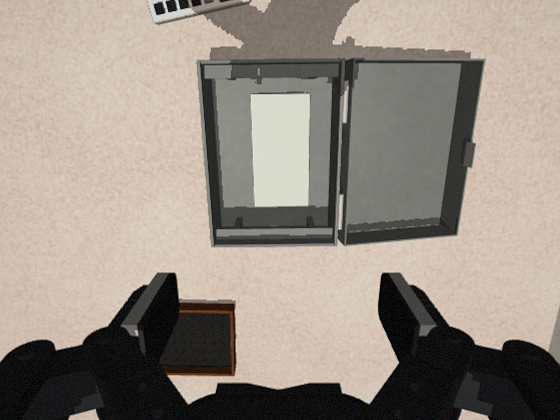

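The wrist views show the cover at (212..338, 70..238), the handle bar near (275,165), and the box rim at (198..343, 60..245). I'll enlarge them for exact corners.

```bash
python3 - <<'E'
import cv2
a=cv2.imread("pics/w1.png");b=cv2.imread("pics/w2.png")
cv2.imwrite("pics/c1.png",cv2.resize(a[60:250,195:355],None,fx=3,fy=3,interpolation=cv2.INTER_CUBIC))
cv2.imwrite("pics/c2.png",cv2.resize(b[50:255,185:360],None,fx=2.9,fy=2.9,interpolation=cv2.INTER_CUBIC))
E
```

```text
(no output)
```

View pics/c1.png

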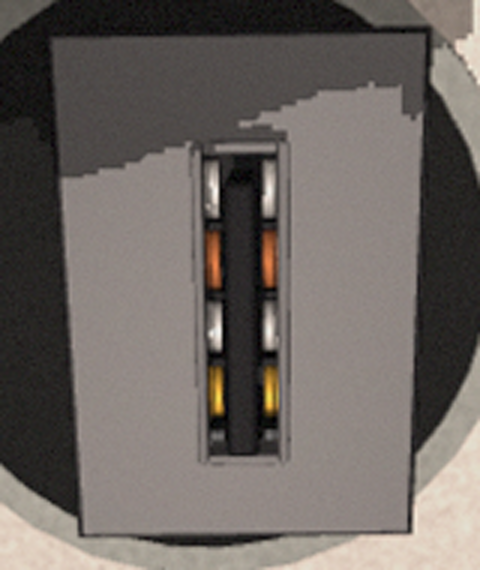

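View pics/c2.png

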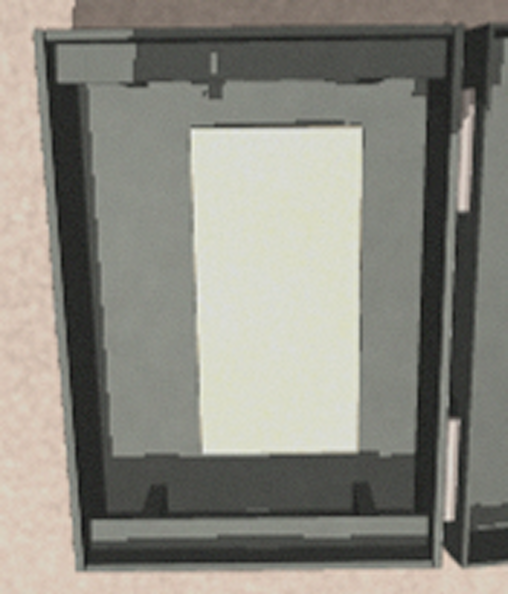

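```bash
cat > fit.py <<'E'
from h import *
from scipy.optimize import least_squares
def fit(c,pts,L,x0):
    L=np.array(L,float)
    def W(p):
        a=p[2];R=np.array([[np.cos(a),-np.sin(a)],[np.sin(a),np.cos(a)]]);return np.c_[L[:,:2]@R.T+p[:2],L[:,2]]
    f=lambda p:(proj(c,W(p))-pts).ravel()
    r=least_squares(f,x0,x_scale=[1,1,.01]);return r.x,r.fun.reshape(-1,2)
def rect(w,l,z):return [[-w/2,l/2,z],[w/2,l/2,z],[w/2,-l/2,z],[-w/2,-l/2,z]]
E
python3 - <<'E'
from fit import *
def full(U,s,o):return (np.array(U,float)+.5)/s-.5+np.array(o)
c=pickle.load(open("pics/w1.pkl","rb"));d=pickle.load(open("pics/w2.pkl","rb"))
p,r=fit(c,full([(51,37),(430,29),(410,534),(81,535)],3,(195,60)),rect(138,198,64),[525,240,0]);print("cover",p,np.degrees(p[2]),r.round(1).tolist())
p2,r=fit(c,full([(193,142),(288,132),(288,463),(203,464)],3,(195,60)),rect(36,124,82),[525,240,0]);print("collar",p2,np.degrees(p2[2]),r.round(1).tolist())
p,r=fit(d,full([(35,31),(463,25),(440,569),(78,571)],2.9,(185,50)),rect(161,221,70),[510,-217,0]);print("box",p,np.degrees(p[2]),r.round(1).tolist())
p,r=fit(d,full([(48,40),(455,36),(433,563),(87,564)],2.9,(185,50)),rect(153,213,70),[510,-217,0]);print("mouth",p,np.degrees(p[2]),r.round(1).tolist())
print(ray(c,*full((243,452),3,(195,60)),111),ray(c,*full((240,165),3,(195,60)),111))
E
```

```text
cover [ 5.21727012e+02  2.45647806e+02 -5.82980137e-02] -3.340230140675185 [[0.6, -0.1], [-0.9, 1.3], [-0.8, -1.2], [1.2, -0.6]]
collar [ 5.21910626e+02  2.46442415e+02 -5.12056253e-02] -2.93386621741785 [[-0.9, -0.9], [0.5, 1.9], [1.1, -0.7], [-0.6, -0.5]]
box [ 5.03525320e+02 -2.11878804e+02 -2.15016255e-02] -1.231952392423221 [[-0.7, -0.4], [0.9, -0.3], [0.6, 0.2], [-0.8, 0.9]]
mouth [ 5.04213445e+02 -2.11819715e+02 -2.38539397e-02] -1.3667300668684215 [[-0.4, 0.2], [0.6, 0.1], [0.3, -0.5], [-0.6, 0.2]]
[518.66236589 198.29763077 111.        ] [524.85086585 300.55891214 111.        ]
```

Fits agree: tray about (522, 247) at -3.3°, box (504, -212) at -1.3°, with measured sizes matching. The handle bar measured 102 mm against the true 100. Going to grasp it.

```bash
python3 - <<'E'
from bench import manip, command_gripper, solver, state, capture
from h import *
manip.move_ptp([522,247,200],quat(-3.3))
print(manip.move_l([522,247,104],velocity=120,max_force=15))
s=state();print(s["time"],s["tool_pos"],s["force"])
c=capture("wrist");save(c,"w3");c=capture("scene");save(c,"s3")
command_gripper(0.0,squeeze=80)
s=state();print(s["time"],s["tool_pos"],s["force"],s["grip_width"])
c=capture("wrist");save(c,"w4")
E
python3 - <<'E'
import cv2,numpy as np
a=cv2.imread("pics/w3.png");b=cv2.imread("pics/w4.png")
s=cv2.resize(cv2.imread("pics/s3.png")[140:240,250:390],(560,400),interpolation=cv2.INTER_CUBIC)
cv2.imwrite("pics/m4.png",cv2.resize(np.hstack([a,b]),(800,300)));cv2.imwrite("pics/m4s.png",s)
E
```

```text
False
6.9917 [522.46412128 247.00577459 104.74719698] [-0.38489766 -0.24317402 -0.15257373]
7.8 [521.70908821 247.02965584 104.2250466 ] [-3.40842926 -0.81625175  5.19777238] 0.09915937076443887
```

View pics/m4.png

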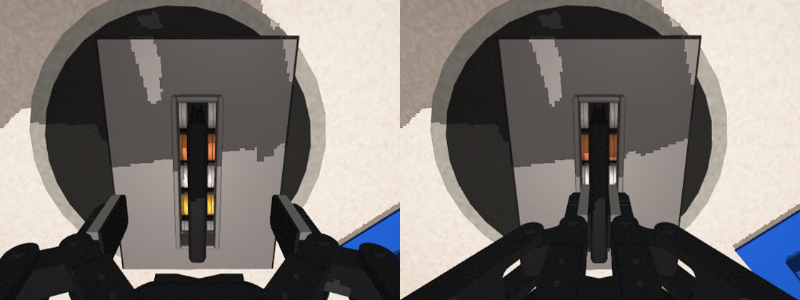

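View pics/m4s.png

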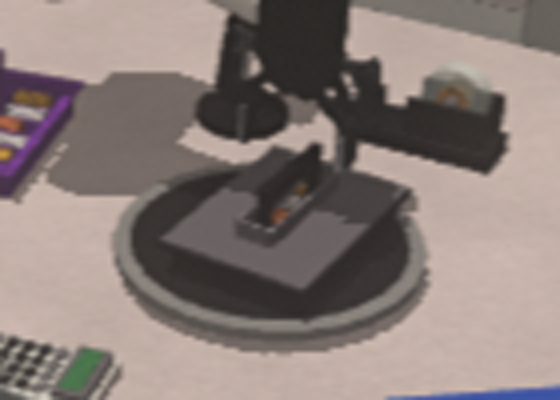

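The pads close on the bar. Checking the bar's ends in w4 for the grip's offset along it.

```bash
python3 - <<'E'
import cv2,numpy as np
from h import *
a=cv2.imread("pics/w4.png");cv2.imwrite("pics/c4.png",cv2.resize(a[40:400,120:440],None,fx=1.65,fy=1.65,interpolation=cv2.INTER_CUBIC))
c=pickle.load(open("pics/w4.pkl","rb"))
t=np.array([521.7,247,0]);ang=np.radians(-3.3);d=np.array([-np.sin(ang),np.cos(ang),0])
for z,l,n in((111,50,"bartop"),(82,62,"collar")):
  for s in(-1,1): 
    uv=proj(c,t+d*s*l+[0,0,z])[0];print(n,s,uv,(uv-[120,40])*1.65)
E
```

```text
bartop -1 [278.33503085 367.89897796] [261.25280091 541.03331364]
bartop 1 [278.36169403 168.83502576] [261.29679514 212.5777925 ]
collar -1 [278.35102689 347.46905652] [261.27919437 507.32394326]
collar 1 [278.38301918 131.60204156] [261.33198165 151.14336857]
```

View pics/c4.png

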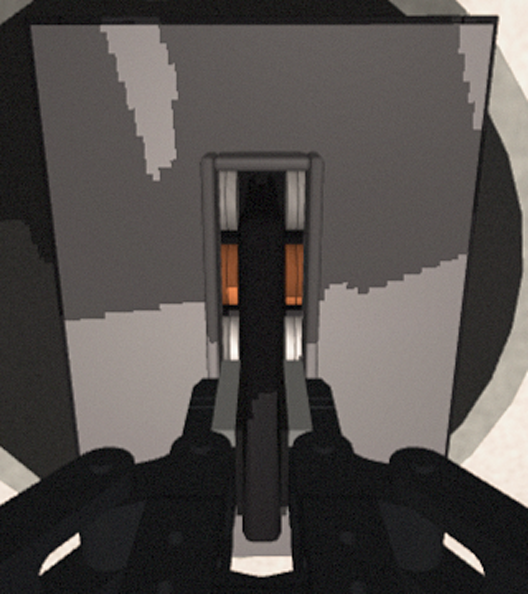

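The near bar end is at (261,541), exactly as predicted, so the grip is centred on the tray. Lifting.

```bash
python3 - <<'E'
from bench import manip, command_gripper, solver, state, capture
from h import *
manip.move_l([521.7,247,160],velocity=60)
manip.hold(0.3)
s=state();print(s["time"],s["tool_pos"],s["force"],s["torque"],s["grip_width"])
c=capture("wrist");save(c,"w5");c=capture("scene");save(c,"s5");c=capture("side");save(c,"d5")
E
python3 - <<'E'
import cv2,numpy as np
a=cv2.imread("pics/w5.png")[:,60:480]
s=cv2.resize(cv2.imread("pics/s5.png")[110:240,250:390],(420,390),interpolation=cv2.INTER_CUBIC)
o=np.zeros((420,840,3),np.uint8);o[:,:420]=a;o[:390,420:]=s
cv2.imwrite("pics/m5.png",cv2.resize(o,(800,400)))
E
```

```text
9.2333 [521.65090226 246.98222728 159.80967695] [ 0.47171425  0.21543725 -6.3030617 ] [ 0.01738811 -0.00509636 -0.02477493] 0.09596466449064016
```

View pics/m5.png

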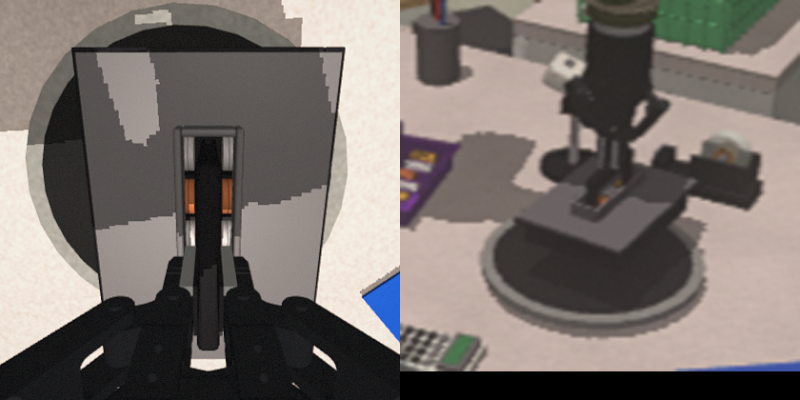

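The tray and cover are up together, looking level, with a load of 6.3 N. Checking tilt by comparing tool-fixed pixels in w4 and w5.

```bash
python3 - <<'E'
import cv2,numpy as np
a=cv2.imread("pics/w4.png");b=cv2.imread("pics/w5.png")
f=4
A=cv2.resize(a[40:140,140:420],None,fx=2.8,fy=2.8,interpolation=cv2.INTER_CUBIC);B=cv2.resize(b[40:140,140:420],None,fx=2.8,fy=2.8,interpolation=cv2.INTER_CUBIC)
cv2.imwrite("pics/m6.png",np.vstack([A,B]))
E
```

```text
(no output)
```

View pics/m6.png

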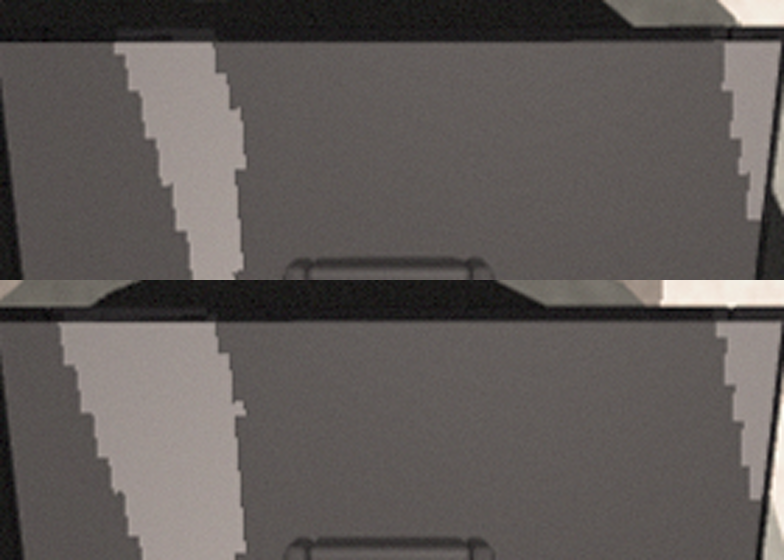

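No tilt or slip: the edges are at identical rows. Carrying to the box.

```bash
python3 - <<'E'
from bench import manip, command_gripper, solver, state, capture
from h import *
X,Y=503.8,-211.4
manip.move_l([521.7,247,205],velocity=120)
manip.move_l([X,Y,205],velocity=150,rot=quat(-1.3))
manip.move_l([X,Y,132],velocity=80)
manip.hold(0.2)
s=state();print(s["time"],s["tool_pos"],s["force"],s["grip_width"])
c=capture("wrist");save(c,"w7");c=capture("scene");save(c,"s7");c=capture("side");save(c,"d7")
E
python3 - <<'E'
import cv2,numpy as np
s=cv2.resize(cv2.imread("pics/s7.png")[195:325,185:345],(480,390),interpolation=cv2.INTER_CUBIC)
d=cv2.resize(cv2.imread("pics/d7.png")[210:310,245:345],(390,390),interpolation=cv2.INTER_CUBIC)
cv2.imwrite("pics/m7.png",cv2.resize(np.hstack([s,d]),(800,359)))
E
```

```text
14.375 [ 503.93226632 -211.4695797   132.37601491] [-0.28663322  0.98394385 -5.76414834] 0.09651361993288896
```

View pics/m7.png

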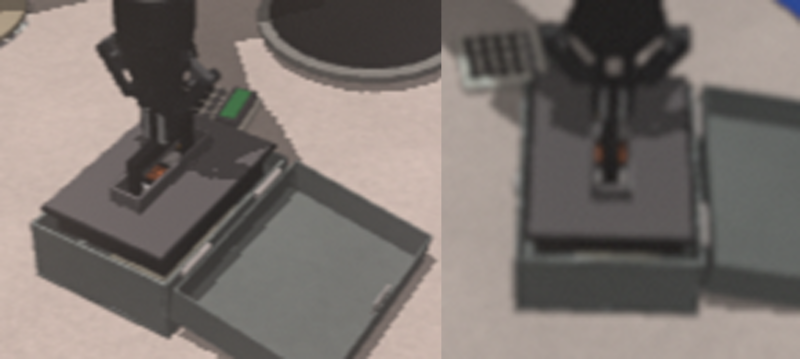

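View pics/w7.png

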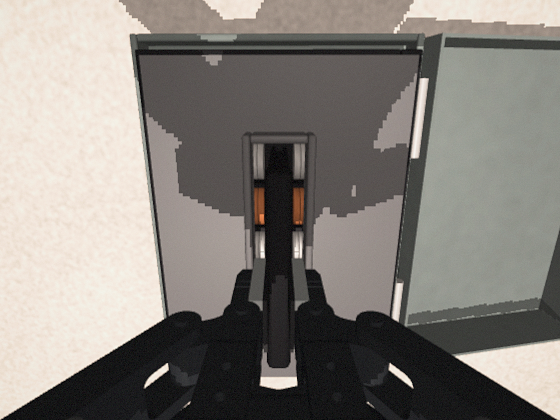

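The tray hangs over the mouth and the rim's far corners are at about (132,36) and (422,35). Checking those against the assumed box pose.

```bash
python3 - <<'E'
from fit import *
c=pickle.load(open("pics/w7.pkl","rb"))
a=cv2.imread("pics/w7.png");cv2.imwrite("pics/c7.png",np.vstack([cv2.resize(a[25:65,120:260],None,fx=5,fy=5,interpolation=cv2.INTER_CUBIC),cv2.resize(a[25:65,330:470],None,fx=5,fy=5,interpolation=cv2.INTER_CUBIC)]))
an=np.radians(-1.3);R=np.array([[np.cos(an),-np.sin(an)],[np.sin(an),np.cos(an)]])
for w,l,z,n in((161,221,70,"outer"),(153,213,70,"mouth"),(144,204,132.4-77.2+34,"flange"),(138,198,132.4-77.2+37,"cover")):
  L=np.array(rect(w,l,z))[:2];W=np.c_[L[:,:2]@R.T+[503.8,-211.4],L[:,2]];print(n,proj(c,W).round(1).tolist())
E
```

```text
outer [[129.4, 32.7], [426.6, 32.7]]
mouth [[137.7, 40.8], [418.3, 40.8]]
flange [[133.1, 45.1], [423.0, 45.0]]
cover [[137.5, 50.9], [418.5, 50.9]]
```

View pics/c7.png

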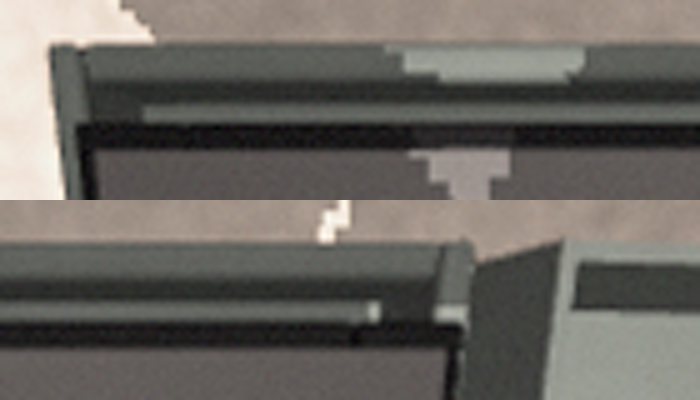

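Measured against prediction, the tray is about 1.2 mm too far +x and 1.6 mm too far -y relative to the box. Both are within the 4.5 mm of room, but I'll correct them and lower.

```bash
python3 - <<'E'
from bench import manip, command_gripper, solver, state, capture
from h import *
X,Y=502.6,-209.8
manip.move_l([X,Y,122],velocity=40)
r=manip.move_l([X,Y,98.5],velocity=25,max_force=5)
s=state();print(r,s["time"],s["tool_pos"],s["force"],s["torque"],s["grip_width"])
c=capture("wrist");save(c,"w8");c=capture("scene");save(c,"s8")
E
python3 - <<'E'
import cv2,numpy as np
s=cv2.resize(cv2.imread("pics/s8.png")[195:325,185:345],(480,390),interpolation=cv2.INTER_CUBIC)
d=cv2.resize(cv2.imread("pics/w8.png"),(520,390))
cv2.imwrite("pics/m8.png",cv2.resize(np.hstack([s,d]),(800,312)))
E
```

```text
True 15.7917 [ 502.48735214 -209.69772887   99.23104431] [-1.07275988  0.03489849  6.79740912] [ 0.01456379  0.06233659 -0.00072749] 0.09783374819306531
```

View pics/m8.png

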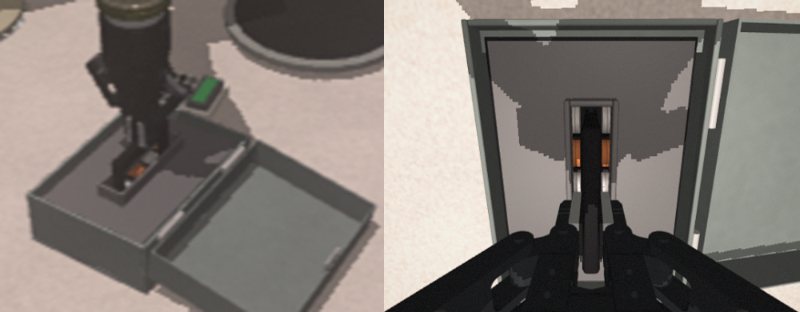

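Contact came at z = 99.2, just the seated height (22 + 77.2), and the pictures show the tray below the rim all round. Releasing.

```bash
python3 - <<'E'
from bench import manip, command_gripper, solver, state, capture
from h import *
command_gripper(0.75)
manip.hold(0.4)
s=state();print(s["time"],s["tool_pos"],s["force"],s["grip_width"])
c=capture("wrist");save(c,"w9");c=capture("scene");save(c,"s9");c=capture("side");save(c,"d9")
E
python3 - <<'E'
import cv2,numpy as np
s=cv2.resize(cv2.imread("pics/s9.png")[195:325,185:345],(480,390),interpolation=cv2.INTER_CUBIC)
d=cv2.resize(cv2.imread("pics/w9.png"),(520,390))
cv2.imwrite("pics/m9.png",cv2.resize(np.hstack([s,d]),(800,312)))
E
```

```text
16.8583 [ 501.5559732  -209.03764007   97.8132875 ] [-0.55756316 -0.36176085 -0.69328498] 0.7492327935279002
```

View pics/m9.png

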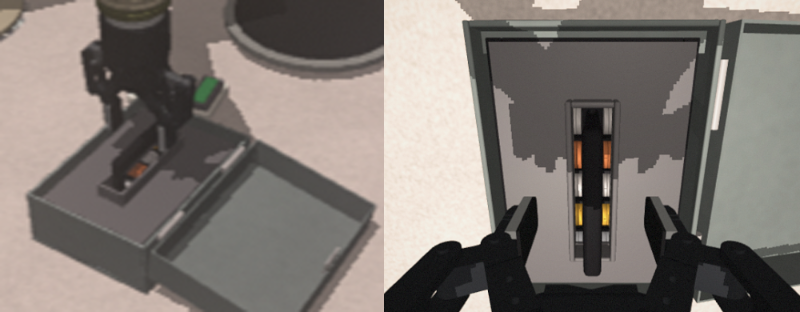

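View pics/w9.png

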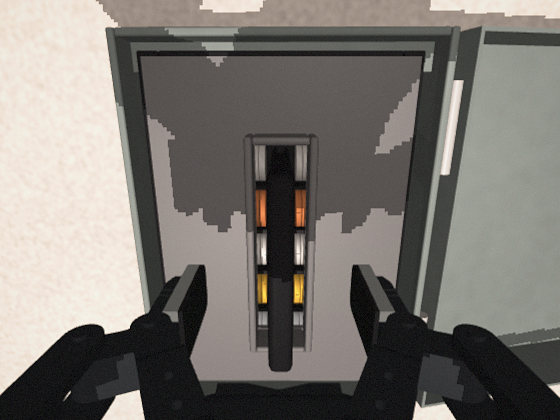

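The fingers are free and the tray is seated. The collar centre is about +1.3 mm in x from the TCP, so I'll centre on it and pinch the collar with the fingertips just above the plate.

```bash
python3 - <<'E'
from bench import manip, command_gripper, solver, state, capture
from h import *
X,Y=502.8,-211.2
manip.move_l([X,Y,98],velocity=40)
r=manip.move_l([X,Y,79],velocity=40,max_force=5)
manip.hold(0.2)
s=state();print(r,s["time"],s["tool_pos"],s["force"],s["grip_width"])
c=capture("scene");save(c,"s10")
command_gripper(0.0,squeeze=50)
s=state();print(s["time"],s["tool_pos"],s["force"],s["torque"],s["grip_width"])
c=capture("wrist");save(c,"w11");c=capture("scene");save(c,"s11")
E
python3 - <<'E'
import cv2,numpy as np
s=cv2.resize(cv2.imread("pics/s11.png")[195:325,185:345],(480,390),interpolation=cv2.INTER_CUBIC)
d=cv2.resize(cv2.imread("pics/w11.png"),(520,390))
cv2.imwrite("pics/m11.png",cv2.resize(np.hstack([s,d]),(800,312)))
E
```

```text
False 18.0833 [ 502.87477285 -211.26969715   79.20464421] [-0.073395   -0.22172392 -0.31774286] 0.7503488212524848
18.6583 [ 502.66976443 -211.21856073   79.1383177 ] [-2.11781234  0.45021213  2.9763563 ] [ 0.04361084  0.26769657 -0.0176859 ] 0.12820485237626827
```

View pics/m11.png

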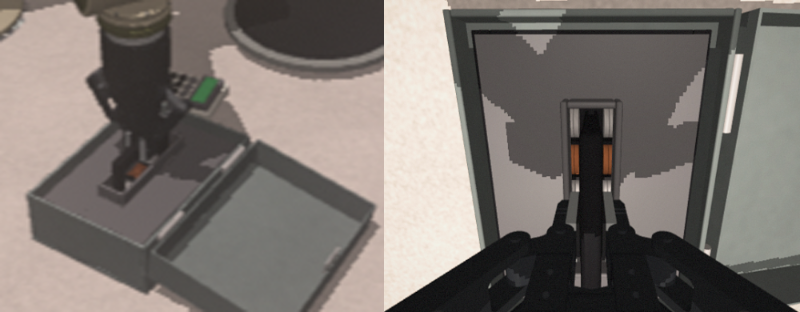

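View pics/w11.png

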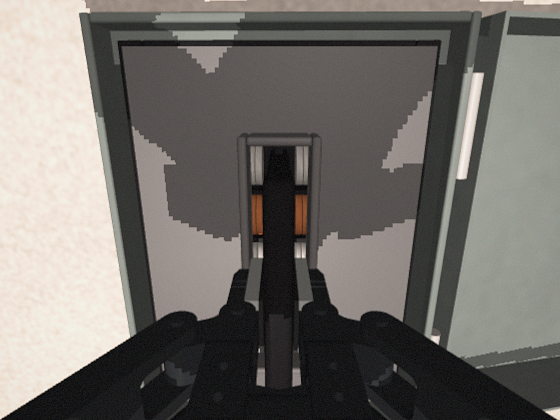

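The grip width of 0.128 is far too narrow for the 36 mm collar: the fingers closed on something else, so I won't lift. Looking closer.

```bash
python3 - <<'E'
import cv2,numpy as np
f=lambda n,r,c,k:cv2.resize(cv2.imread(f"pics/{n}.png")[r[0]:r[1],c[0]:c[1]],None,fx=k,fy=k,interpolation=cv2.INTER_CUBIC)
cv2.imwrite("pics/m12.png",np.hstack([f("s10",(200,280),(200,268),5.8),f("s11",(200,280),(200,268),5.8)]))
cv2.imwrite("pics/m13.png",f("w11",(110,420),(140,420),1.9))
E
```

```text
(no output)
```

View pics/m12.png

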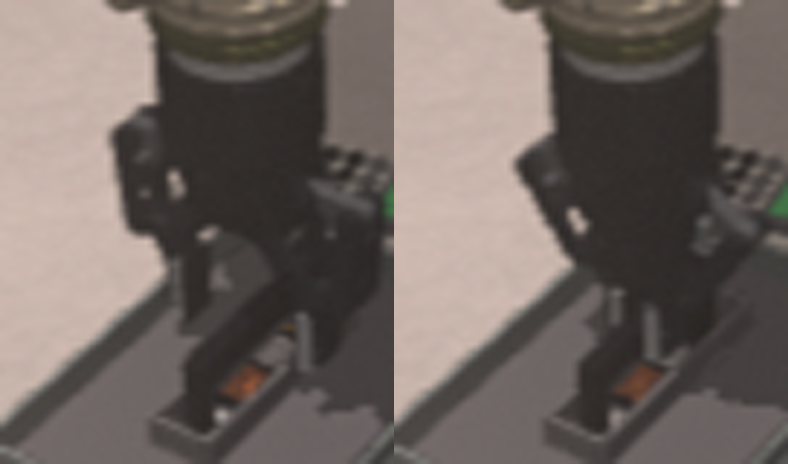

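View pics/m13.png

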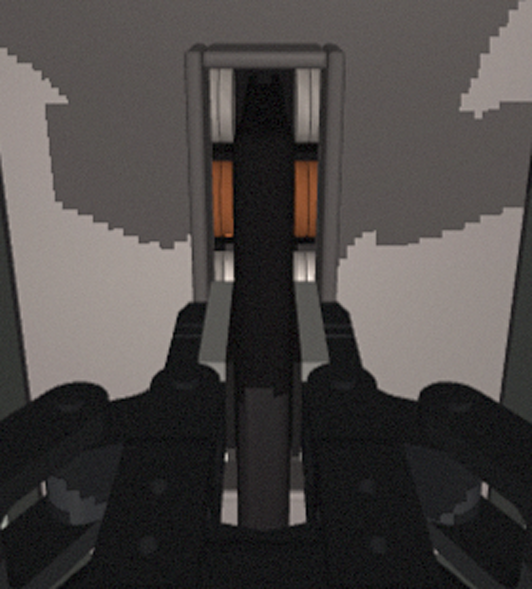

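```bash
python3 - <<'E'
import cv2,numpy as np
f=lambda n,r,c,k:cv2.resize(cv2.imread(f"pics/{n}.png")[r[0]:r[1],c[0]:c[1]],None,fx=k,fy=k,interpolation=cv2.INTER_CUBIC)
a=f("w9",(230,400),(60,220),4.0)[:, :400] if 0 else f("w9",(250,390),(110,210),4)
b=f("w3",(250,390),(90,190),4)
cv2.imwrite("pics/m14.png",np.hstack([a,b]))
E
```

```text
(no output)
```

View pics/m14.png

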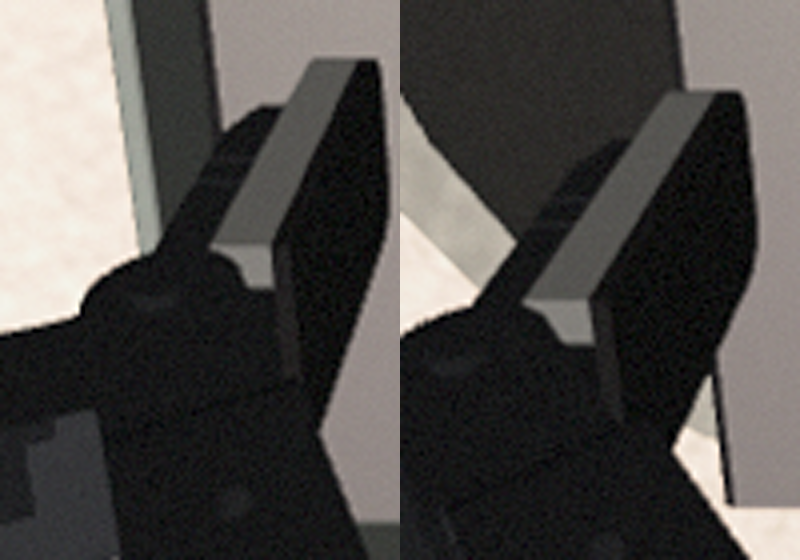

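```bash
python3 - <<'E'
from h import *
c=pickle.load(open("pics/s11.pkl","rb"))
for z in (55,62,70,77,85,93): print(z,[((proj(c,[502.7+x,-211.2-11,z])[0]-[200,200])*5.8).round().tolist() for x in(-10,-7,7,10,18)])
print("collar near corners",[((proj(c,[503+x,-211.5-62,z])[0]-[200,200])*5.8).round().tolist() for x,z in((-18,77),(18,77),(-18,59),(18,59))])
print("collar far right",((proj(c,[503+18,-211.5+62,77])[0]-[200,200])*5.8).round())
print("bar near",[((proj(c,[503,-211.5-50,z])[0]-[200,200])*5.8).round().tolist() for z in(106,88)])
c=pickle.load(open("pics/s10.pkl","rb"))
for z in (55,62,70,77,85,93): print(z,[((proj(c,[502.7+x,-211.2-11,z])[0]-[200,200])*5.8).round().tolist() for x in(-33,33,36)])
E
python3 - <<'E'
import cv2
a=cv2.imread("pics/s11.png")[235:280,215:265];cv2.imwrite("pics/m15.png",cv2.resize(a,None,fx=12,fy=12,interpolation=cv2.INTER_CUBIC))
E
```

```text
55 [[225.0, 394.0], [230.0, 396.0], [254.0, 406.0], [260.0, 408.0], [274.0, 414.0]]
62 [[224.0, 383.0], [229.0, 385.0], [254.0, 395.0], [259.0, 397.0], [273.0, 403.0]]
70 [[223.0, 370.0], [229.0, 372.0], [253.0, 382.0], [258.0, 384.0], [272.0, 390.0]]
77 [[223.0, 359.0], [228.0, 361.0], [252.0, 371.0], [258.0, 373.0], [272.0, 378.0]]
85 [[222.0, 346.0], [227.0, 348.0], [252.0, 358.0], [257.0, 360.0], [271.0, 365.0]]
93 [[221.0, 333.0], [226.0, 335.0], [251.0, 344.0], [256.0, 347.0], [271.0, 352.0]]
collar near corners [[146.0, 415.0], [210.0, 442.0], [148.0, 444.0], [212.0, 472.0]]
collar far right [355. 295.]
bar near [[189.0, 366.0], [191.0, 396.0]]
55 [[186.0, 378.0], [300.0, 425.0], [305.0, 427.0]]
62 [[185.0, 367.0], [300.0, 413.0], [305.0, 416.0]]
70 [[184.0, 354.0], [299.0, 400.0], [304.0, 403.0]]
77 [[183.0, 343.0], [299.0, 389.0], [304.0, 391.0]]
85 [[182.0, 330.0], [298.0, 376.0], [303.0, 378.0]]
93 [[181.0, 317.0], [298.0, 363.0], [303.0, 365.0]]
```

View pics/m15.png

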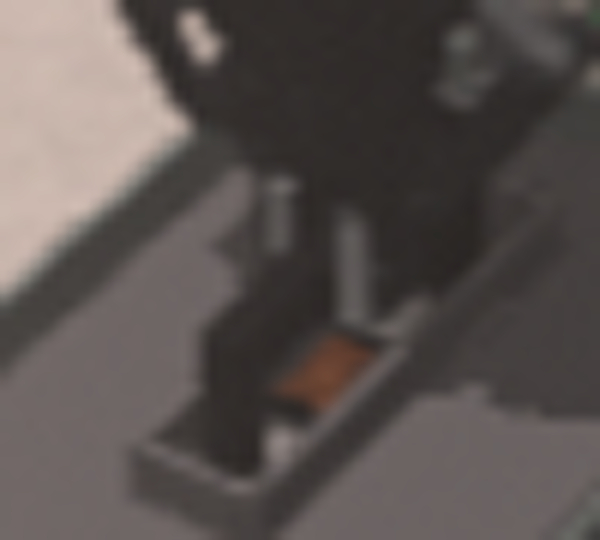

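The scene view puts the pad tips at z ≈ 84 with the TCP at 79. So the tips really stand about 5 mm behind the TCP, not 17 mm ahead, and the fingers closed on the bar above the collar. Nothing was lifted. I'll reopen, centre, and go down until the tips feel the plate.

```bash
python3 - <<'E'
from bench import manip, command_gripper, solver, state, capture
from h import *
X,Y=502.8,-211.2
command_gripper(0.58)
s=state();print(s["time"],s["tool_pos"],s["force"],s["grip_width"])
c=capture("wrist");save(c,"w16");
manip.move_l([X,Y,66],velocity=25,max_force=5)
r=manip.move_l([X,Y,48],velocity=20,max_force=5)
s=state();print(r,s["time"],s["tool_pos"],s["force"],s["torque"],s["grip_width"])
c=capture("wrist");save(c,"w17");c=capture("scene");save(c,"s17")
E
python3 - <<'E'
import cv2,numpy as np
s=cv2.resize(cv2.imread("pics/s17.png")[200:280,195:275],(420,420),interpolation=cv2.INTER_CUBIC)
d=cv2.resize(cv2.imread("pics/w17.png")[:,70:490],(420,420))
cv2.imwrite("pics/m17.png",np.hstack([s,d])[:, :800])
E
```

```text
19.2083 [ 502.84081484 -211.17944819   78.92470122] [0.10519404 0.90846834 0.03377317] 0.5791645045912781
True 20.575 [ 502.80338785 -211.19560975   53.1964154 ] [-0.860661    0.14624046  4.85143233] [0.11406647 0.04259422 0.04267578] 0.5779720812166413
```

View pics/m17.png

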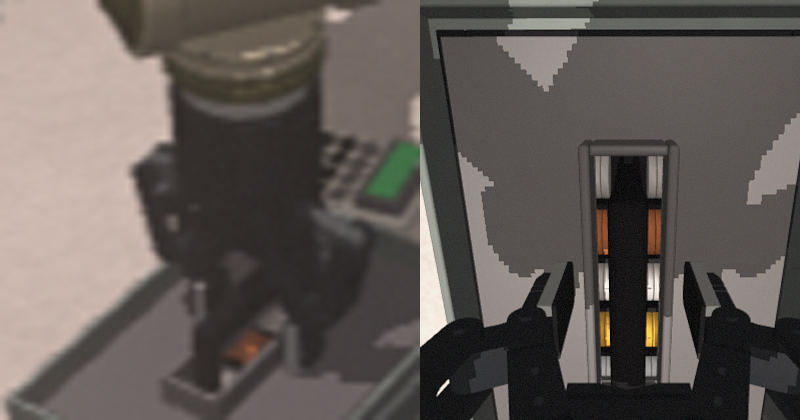

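Contact came at TCP z 53.2, where tips 6 mm behind the TCP meet the plate top at 59. The pads straddle the collar. Backing off 3 mm and pinching.

```bash
python3 - <<'E'
from bench import manip, command_gripper, solver, state, capture
from h import *
X,Y=502.8,-211.2
manip.move_l([X,Y,56.5],velocity=25)
manip.hold(0.2)
s=state();print(s["time"],s["tool_pos"],s["force"])
command_gripper(0.0,squeeze=60)
s=state();print(s["time"],s["tool_pos"],s["force"],s["torque"],s["grip_width"])
c=capture("wrist");save(c,"w18");c=capture("scene");save(c,"s18")
E
python3 - <<'E'
import cv2,numpy as np
s=cv2.resize(cv2.imread("pics/s18.png")[200:280,195:275],(420,420),interpolation=cv2.INTER_CUBIC)
d=cv2.resize(cv2.imread("pics/w18.png")[:,70:490],(420,420))
cv2.imwrite("pics/m18.png",np.hstack([s,d])[:, :800])
E
```

```text
21.175 [ 502.73903549 -211.16891797   56.33221829] [ 0.05189344  0.21794787 -0.17775791]
21.4417 [ 502.94737024 -211.2629345    56.7074069 ] [0.29127165 0.14812193 2.98242128] [ 0.08565963  0.01755548 -0.00396   ] 0.4120598654572338
```

View pics/m18.png

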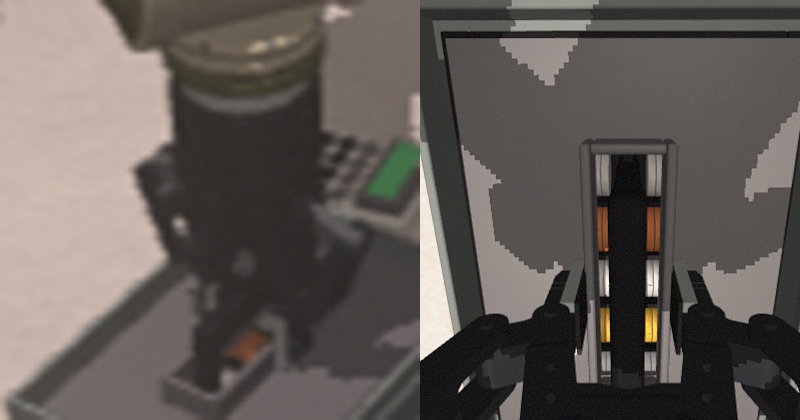

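Width 0.412, about 35 mm, so the pads are on the collar. Lifting a little, then checking.

```bash
python3 - <<'E'
from bench import manip, command_gripper, solver, state, capture
from h import *
X,Y=502.9,-211.25
manip.move_l([X,Y,64],velocity=20)
s=state();print(s["time"],s["tool_pos"],s["force"],s["torque"],s["grip_width"])
c=capture("wrist");save(c,"w19");c=capture("scene");save(c,"s19")
E
python3 - <<'E'
import cv2,numpy as np
s=cv2.resize(cv2.imread("pics/s19.png")[195:315,195:315],(420,420),interpolation=cv2.INTER_CUBIC)
d=cv2.resize(cv2.imread("pics/w19.png")[:,70:490],(420,420))
cv2.imwrite("pics/m19.png",np.hstack([s,d])[:, :800])
E
```

```text
22.0667 [ 502.86421819 -211.22855022   63.99463705] [-0.7839391   0.58685394 -0.76997493] [-0.02331143 -0.0091264   0.0269553 ] 0.40250825073529845
```

View pics/m19.png

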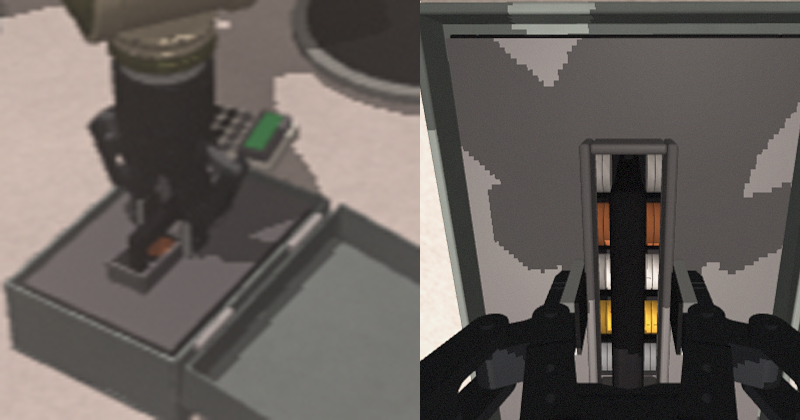

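The load changed by only about 1 N, so it is the cover alone coming up. Continuing straight up.

```bash
python3 - <<'E'
from bench import manip, command_gripper, solver, state, capture
from h import *
X,Y=502.9,-211.25
manip.move_l([X,Y,150],velocity=40)
manip.hold(0.5)
s=state();print(s["time"],s["tool_pos"],s["force"],s["torque"],s["grip_width"])
c=capture("wrist");save(c,"w20");c=capture("scene");save(c,"s20");c=capture("side");save(c,"d20")
E
python3 - <<'E'
import cv2,numpy as np
s=cv2.resize(cv2.imread("pics/s20.png")[185:325,185:325],(400,400),interpolation=cv2.INTER_CUBIC)
d=cv2.resize(cv2.imread("pics/d20.png")[190:310,240:360],(400,400),interpolation=cv2.INTER_CUBIC)
cv2.imwrite("pics/m20.png",np.hstack([s,d]))
E
```

```text
24.9667 [ 502.89183198 -211.25458716  150.00785155] [-0.05451514 -0.75146613 -0.74861741] [-0.02319767  0.0005206  -0.05931147] 0.40167638091044094
```

View pics/m20.png

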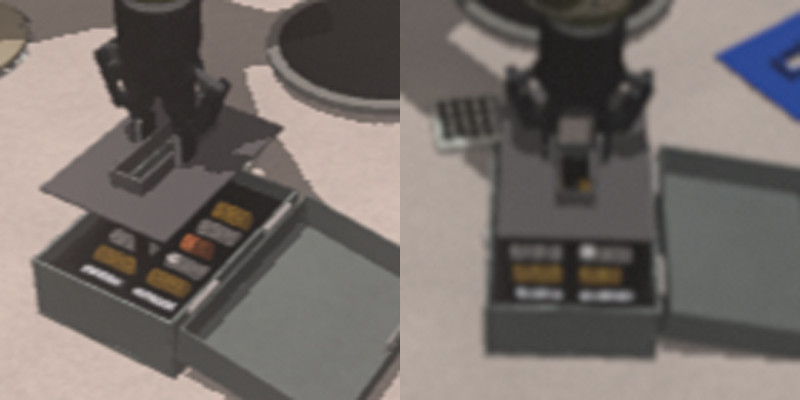

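View pics/w20.png

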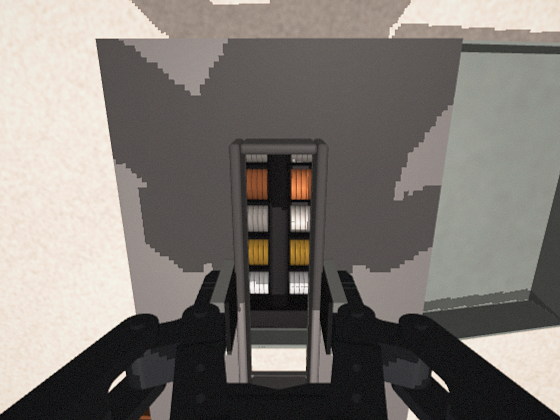

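The cover hangs level about 127 mm over the tray's underside (89 needed), and the tray sits below the rim with the coins visible. Handing in.

```bash
python3 - <<'E'
from bench import manip, state
manip.finish_job(); s=state();print(s["time"],s["tool_pos"],s["force"],s["grip_width"])
E
```

```text
the job is handed in; nothing more can be done
the job is handed in; nothing more can be done
```

The job is handed in. The tray and cover went into the cash box together, and the cover alone is now held level above the seated tray. No verdict was reported.

**What I did**
- I lifted tray and cover together by the tray's handle; the load was about 6.3 N, with no tilt.
- I corrected the tray's position over the box by about 1–2 mm. I lowered it until it touched at tool height 99.2 mm, the height expected for a seated tray, then let go.
- I pinched the cover by its collar and lifted it straight up 93 mm.

**Last checks, at about 25 s of the 51 s**
- **Cover:** it looked level and steady in the pictures, its underside about 127 mm above the tray's (89 mm needed). The grip opening was 0.40, about the collar's width.
- **Load:** it changed by only about 1 N as the cover came off, so the fingers carried the cover alone.
- **Tray:** it was down in the box below the rim, with nothing touching it.
- **Other things:** the arm did not touch any of them. I made no exact check that they had not shifted.

**What disagreed**
- The first try at the collar closed on the tray's handle bar instead. The fingertips turned out to be about 5 mm behind the tool point, not 17 mm ahead as stated. I noticed it from the grip width before lifting anything. The tray was already seated with the cover on. I reopened, felt for the plate with the fingertips and gripped again.
- For the same reason, the first lift probably held only the top few millimetres of the handle, but it did not slip.

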